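Refit the grille of the bench suction box

TASK

Refit the slotted metal grille plate in the white suction box: it is longer than the opening between the two blue lips, so tilt it, tuck one end under a lip, lower the other end through the opening, and slide it back until it is centred with both ends under the lips. Leave it lying flat on the ledges, grip upward, let go of it, and leave the solid orange cover plate where it lies.

Things in the scene. Friction and masses are not known exactly. Their poses are not given: they have to be found in the camera images.
- grille: Slotted pale bare-metal plate, loose, 90 (x) x 190 (y, long) x 5 mm (z), about 0.22 kg, same both ways round; starts flat on the worktop, long axis within 12 degrees of world y. Origin: centre of its underside, z its upward normal. A black grip fin stands at its centre.
- grip (a point): Middle of the grille's black grip fin, 25 mm above the grille's origin; axes as the grille. The fin is 44 mm along x, 14 mm thick along y, and reaches from 5 to 45 mm above the underside: pinch it across its 14 mm, fingers closing along the plate's y.
- cover: Solid orange plastic plate of the same size, grip fin, origin and axes as the grille. A loose bystander that must stay where it lies. Which of the two plates lies nearer the robot varies.
- suction_box: White open-topped box fixed to the worktop, 118 (x) x 260 (y, long) x 57 mm high; origin at the centre of its underside, z up, long axis within 13 degrees of world y. Inside 110 x 252 mm. Opening between its two blue lips: 164 mm long (y -82 to +82), 110 mm wide. A grey hose spigot, 38 mm thick, sticks out 35 mm at the +x side.
- seat (a point): Centre of the box at ledge height, 25 mm above the box's origin, axes as the box: where the middle of the grille's underside belongs. Two level aluminium ledges, 25 mm wide, run the full length of both long sides at this height; the pit between them is lower.
- lip (a point): Underside of the lip at the box's +y end, at the middle of its inner edge (box frame y = +82, z = 53 mm, 28 mm above the ledges). Each lip covers 44 mm in from its end wall, full width, 4 mm thick; the other is its mirror image. Centred, the grille lies 13 mm under each lip; pushed 26 to 44 mm under one, its other end clears the other.

How it is judged:
At the end, for the whole second after the job is handed in: The grille rests on the ledges in the box, released and still, grip up: its centre within 11 mm lengthways and 13 mm crossways of the box's centre (so both ends are under the lips), its underside within 5 mm of the ledge height, level within 5 degrees, in line with the box within 10 degrees (y of grille in the frame of suction_box between -0.011 and 0.011 m and x of grille in the frame of suction_box between -0.013 and 0.013 m and z of grille in the frame of suction_box between 0.02 and 0.03 m and angle between grille's own z axis and vertical below 0.09 rad and angle between the y axis of grille and the y axis of suction_box, either way round below 0.18 rad and linear speed of grille below 0.02 m/s and angular speed of grille below 0.1 rad/s); the robot touches nothing.
It fails at once if the orange cover plate is moved by more than 20 mm (distance of cover from where it was at the start of the episode above 0.02 m).
It also fails if it takes over 45 s, if anything falls off the work surface, if the arm or the gripper's body presses on something with over 40 N, if the wrist force passes 120 N, or if a joint passes its speed limit or range.

ROBOT

A 6-joint arm with a two-finger parallel gripper is mounted at the origin on a cart in front of the work surface, level with it; the furniture and walls round the work are solid. World frame = base frame: x ahead of the robot, y to its left, z up, the work surface at z = 0. Lengths are in m, angles in rad, forces in N, time in s.
With the tool pointing down it reaches from about 0.4 to 0.825 m from the base axis. Payload 7 kg.
Tool frame: the origin (TCP) lies at the very end of the fingers, on their centre line; the grasp point (between the pads) lies 19 mm behind it; x points along the fingers, y is the direction in which the jaws open and shut, and the axes are right-handed (so a half turn about x gives the same grasp; the last joint's range is limited). The gripper opens to 88 mm and grips with 3 to 60 N. Pads are 19 mm wide; open, the fingers measure 130 mm over their backs; the gripper's body (78 mm by 193 mm) begins 47 mm behind the grasp point.
Start: joints at [-0.951, 0.359, 0.012, 0, -1.224, -0.288], TCP at [0.22, -0.638, 0.227] pointing down, gripper open.
Joint ranges: [-3.07, 3.07], [-1.43, 2.12], [-1.02, 1.25], [-3.03, 1.67], [-3.05, -0], [-3.03, 3.03]. Speed limits (rad/s): [2.39, 2.39, 3.01, 3.14, 3.14, 3.14].

INTERFACE

Orientations are given as [roll, pitch, yaw] about the fixed x, y, z axes, in that order (R = Rz(yaw) Ry(pitch) Rx(roll)).
In Python, from station import arm, cams gives the robot as it stands. The module is installed in compiled form; this text tells all that it offers.
- The arm moves only by the tool carry_out, never from a script. Its argument "deltas" is a list of rows, each a list of 6 numbers: the shift along the tool's x, y, z in units of 0.04 m (1.0 is 0.04 m), then the turn, a rotation vector about the tool's x, y, z in units of 4 degrees (1.0 is 4 degrees). In form: [[tx, ty, tz, ax, ay, az], ...]. A call has 1 to 5 rows; each row shifts and turns the pose as measured when the row begins, along the tool's axes as they then stand; what a row does not reach is not made up. A row lasts 1/10 s, in which the tool goes at most 50 mm and 8.59 degrees, less where a joint would pass 70% of its speed; a pose out of reach is approached as far as the arm can. A call with a number of a shift or a turn outside -1 to 1 is refused whole. A call with a gripper value outside its range is refused whole. "hand" is the closure, from 0 (fully open) to 1 (shut), set as the call begins (left out, the last holds). The fingers move at their own pace and stop on an object; "newtons" is the grip in N (left out, the last holds). Time passes only in rows, so rows that do not move let the fingers close. It gives the time, the measured TCP pose, the force and the opening at its end, in the units of the state.
- arm.get_state(): the state, without advancing time (a new reading comes with each control period).
- cams.grab_frame(name): name is "side" or "top"; returns a dict with "pixels" (400x640x3 uint8, red, green, blue), "fx", "fy", "cx", "cy" (pixels), "k1" (the pictures are not rectified: a ray, as slopes to the right and down, at radius r is drawn at 1 + k1 r^2 times it, then the intrinsics apply), "T" (4x4, takes a point from camera to world coordinates). Camera axes: x right, y up, looking along -z (the intrinsics and any distortion apply to the point x, -y, -z); pixel columns grow to the right and rows downward; lengths in m; the calibration is good to about 2 mm. A picture is of the moment at which its call begins. There is no depth.
- arm.job_done(): hands the job in, once; it reports no verdict.
The state is a dict: "t": time; "q": joint angles; "qd": joint speeds; "joint_efforts": joint torques, N m; "eef_pos": TCP position; "ee_rot": TCP orientation; "force": force on the tool from outside, world axes, zero at the start; "moment": the same for the moment, N m; "width": finger opening in m.
Only numpy, scipy, OpenCV 4.12 (cv2) and the standard library are available. Lean on these libraries where they do the work, as an engineer would, in place of code of your own. Each camera call takes 0.05 s, during which the arm holds its last target.

## Working session

There is one attempt and no reset: what is moved stays moved. The work goes in short steps, Python scripts to look and compute and a tool call to move; the robot and the scene stay as the last step left them, time stands still between calls to the robot, and variables do not carry over. Pictures are saved under pics/ and viewed, and the job is handed in when it is done.

Besides the shell and the picture viewer there is one more tool, called after "Emit:" in YAML: its name, and indented under it one key for each argument. carry_out: Moves the arm, as the interface text tells. Shifts and turns lie within -1 to 1; 1 stands for 0.04 m of shift or 4 degrees of turn. Its arguments: {"type":"object","properties":{"deltas":{"type":"array","items":{"type":"array","items":{"type":"number","minimum":-1,"maximum":1}}},"hand":{"type":"number"},"newtons":{"type":"number"}},"required":["deltas"]}

```bash
mkdir -p pics; python3 - <<'E'
from station import arm,cams
import cv2,numpy as np
print(arm.get_state())
for n in("top","side"):
    f=cams.grab_frame(n); cv2.imwrite(f"pics/{n}0.png",f["pixels"][:,:,::-1])
    print(n,{k:(np.round(f[k],4).tolist()) for k in f if k!="pixels"})
E
```

```text
{'t': 0.0, 'q': array([-9.50903240e-01,  3.59354243e-01,  1.11005175e-02, -3.75829810e-04,
       -1.22410318e+00, -2.88077351e-01]), 'qd': array([ 1.13220307e-03,  2.29672019e-05, -1.49676709e-04,  1.26408275e-03,
        7.69871040e-05, -2.22717982e-03]), 'joint_efforts': array([-9.59420795e-04, -5.82715702e+01,  2.93039507e+01,  6.99655920e+00,
        6.93778595e-03, -1.15162370e-04]), 'eef_pos': array([ 0.21970583, -0.63773996,  0.2256573 ]), 'ee_rot': array([1.63625834, 1.56919624, 1.9679461 ]), 'force': array([1.25332555, 0.52123952, 0.08008692]), 'moment': array([ 0.00901738, -0.05163121, -0.0205538 ]), 'width': 0.08803233983565989}
top {'fx': 384.356, 'fy': 384.356, 'cx': 316.0877, 'cy': 197.8421, 'k1': -0.0776, 'T': [[0.0116, 0.9902, -0.1389, 0.4084], [-0.9997, 0.0088, -0.0209, 0.0097], [-0.0194, 0.1391, 0.9901, 0.9283], [0.0, 0.0, 0.0, 1.0]]}
side {'fx': 506.426, 'fy': 506.426, 'cx': 316.7529, 'cy': 193.4112, 'k1': 0.056, 'T': [[-0.8404, 0.3545, -0.41, -0.014], [-0.5416, -0.5216, 0.6592, 0.9004], [0.0199, 0.776, 0.6304, 0.9225], [0.0, 0.0, 0.0, 1.0]]}
```

View pics/top0.png

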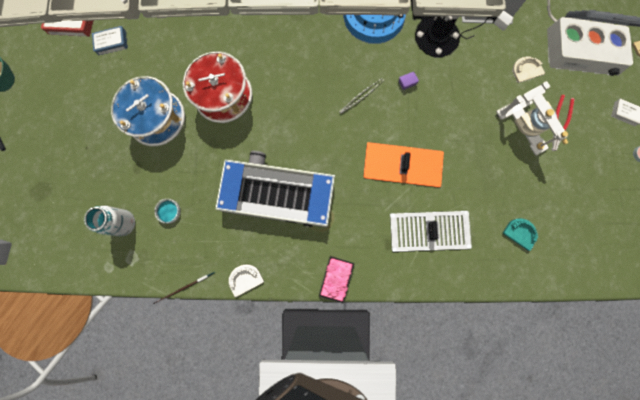

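View pics/side0.png

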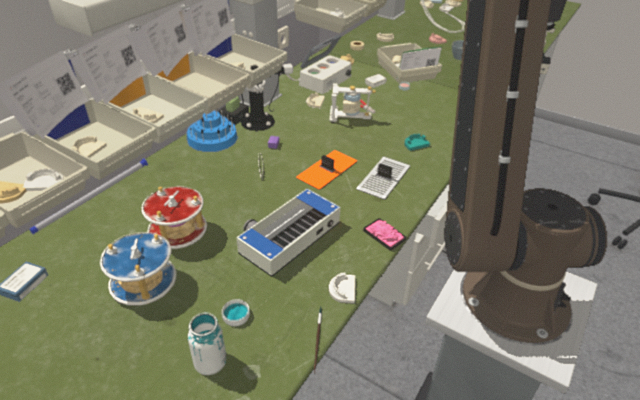

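Top view: the grille is at about (431,231), the orange cover at (403,165) and the box at (276,193), with its spigot up at (258,158). I'll zoom in to get the corners.

```bash
cat > h.py <<'E'
import numpy as np,cv2
from scipy.spatial.transform import Rotation as R
def ray(f,u,v):
    K=np.array([[f["fx"],0,f["cx"]],[0,f["fy"],f["cy"]],[0,0,1]])
    p=cv2.undistortPoints(np.array([[[u,v]]],float),K,np.array([f["k1"],0,0,0,0.]))[0,0]
    T=np.array(f["T"]); d=T[:3,:3]@np.array([p[0],-p[1],-1]); return T[:3,3],d
def pt(f,u,v,z):
    o,d=ray(f,u,v); return o+d*(z-o[2])/d[2]
def proj(f,P):
    T=np.array(f["T"]); P=np.atleast_2d(P); c=(P-T[:3,3])@T[:3,:3]; x=c[:,0]/-c[:,2]; y=-c[:,1]/-c[:,2]
    s=1+f["k1"]*(x*x+y*y); return np.c_[f["fx"]*x*s+f["cx"],f["fy"]*y*s+f["cy"]]
def zoom(f,x0,y0,w,h,s,name):
    cv2.imwrite(name,cv2.resize(f["pixels"][y0:y0+h,x0:x0+w,::-1],None,fx=s,fy=s,interpolation=cv2.INTER_CUBIC))
E
python3 - <<'E'
from station import cams
from h import *
f=cams.grab_frame("top"); zoom(f,205,140,140,100,5.5,"pics/tb.png"); zoom(f,355,135,125,125,4.8,"pics/tg.png")
E
```

```text
(no output)
```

View pics/tb.png

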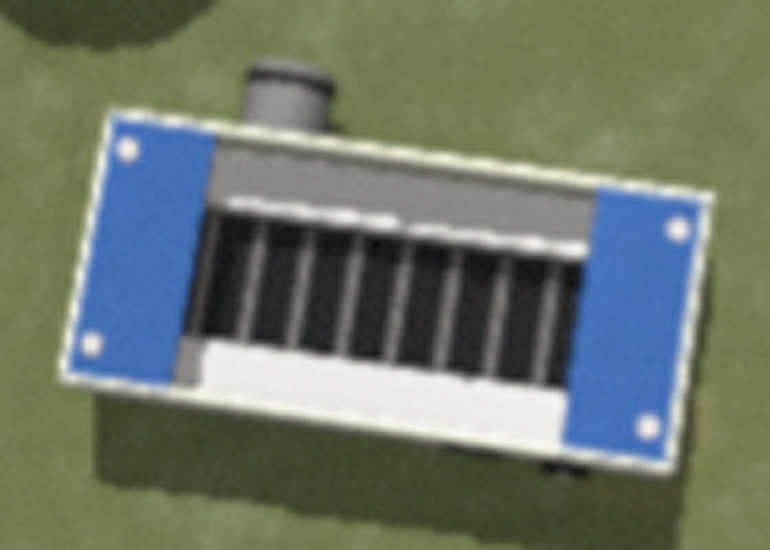

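View pics/tg.png

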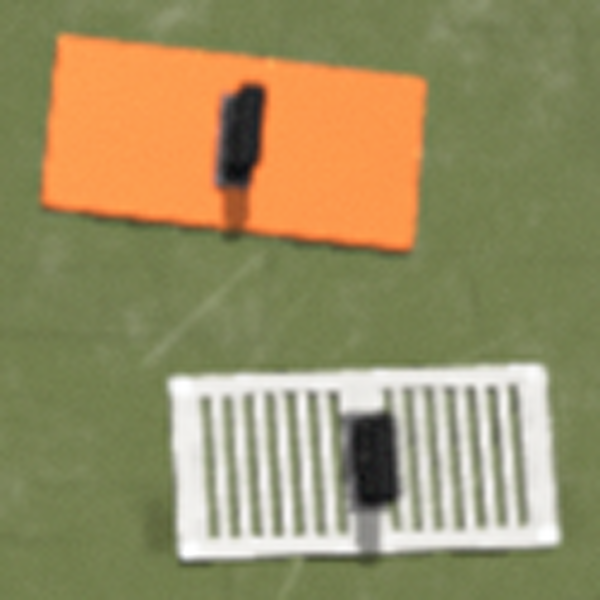

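```bash
cat > m.py <<'E'
from station import cams,arm
from h import *
from scipy.optimize import least_squares
f=cams.grab_frame("top"); g=cams.grab_frame("side")
def fit(pix,hx,hy,z,f,g=None):
    # corner order: (+x,+y),(+x,-y),(-x,-y),(-x,+y)
    L=np.array([[hx,hy],[hx,-hy],[-hx,-hy],[-hx,hy]])
    P=np.array([pt(f,u,v,z) for u,v in pix])
    print("edges",[round(float(np.linalg.norm(P[i]-P[(i+1)%4])),4) for i in range(4)])
    def w(p):
        c,s=np.cos(p[2]),np.sin(p[2]); return np.c_[p[0]+L@[c,-s],p[1]+L@[s,c],np.full(4,z)]
    r=least_squares(lambda p:(proj(f,w(p))-pix).ravel(),[*P.mean(0)[:2],0])
    print(r.x.round(4),np.degrees(r.x[2]).round(2),"res px",np.abs(r.fun).max().round(2)); return r.x,w(r.x)
Z=lambda a,s,x,y:(np.array(a)+.5)/s-.5+[x,y]
b,wb=fit(Z([(110,110),(713,193),(672,472),(60,380)],5.5,205,140),.059,.130,.057,f)
q,wq=fit(Z([(168,380),(546,365),(560,545),(180,560)],4.8,355,135),.045,.095,.005,f)
c,wc=fit(Z([(58,35),(427,78),(413,250),(42,208)],4.8,355,135),.045,.095,.005,f)
img=g["pixels"][:,:,::-1].copy(); img=cv2.resize(img,None,fx=4,fy=4,interpolation=cv2.INTER_CUBIC)
for w in(wb,wq,wc):
    cv2.polylines(img,[((proj(g,w)+.5)*4-.5).round().astype(int)],True,(0,255,0),1)
cv2.imwrite("pics/chk.png",img[560:1120,900:1680])
E
python3 m.py
```

```text
edges [0.2592, 0.1184, 0.259, 0.1171]
[ 0.5439  0.1234 -0.1358] -7.78 res px 0.25
edges [0.1924, 0.0905, 0.1912, 0.0898]
[ 0.4603 -0.2467  0.0457] 2.62 res px 0.52
edges [0.1918, 0.0908, 0.19, 0.0914]
[ 0.6234 -0.185  -0.1069] -6.13 res px 0.39
```

View pics/chk.png

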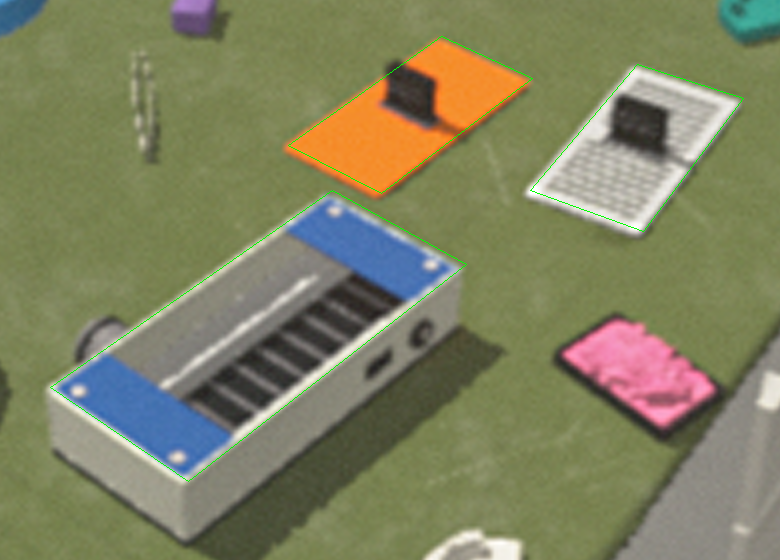

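Both cameras agree to within about 2 mm. The box is at (0.544, 0.123) with yaw -7.8°, and the grille is at (0.460, -0.247) with yaw 2.6°. Next is a helper that works out the deltas.

```bash
cat > go.py <<'E'
from station import arm
from h import *
import sys
BOX=np.array([.5439,.1234]);BY=-.1358; GR=np.array([.4603,-.2467]);GY=.0457
def frame(yaw,tilt): # plate frame: tilt>0 -> +y end low
    return R.from_euler("z",yaw)*R.from_euler("x",-tilt)
def tool(plateR,sgn):
    M=plateR.as_matrix(); x=-M[:,2]; y=sgn*M[:,1]; return R.from_matrix(np.c_[x,y,np.cross(x,y)])
def delta(pos,yaw,tilt):
    s=arm.get_state(); C=R.from_euler("xyz",s["ee_rot"])
    best=min((tool(frame(yaw,tilt),g) for g in(1,-1)),key=lambda r:(C.inv()*r).magnitude())
    d=C.inv().apply(np.array(pos)-s["eef_pos"])/.04; rv=np.degrees((C.inv()*best).as_rotvec())/4
    print("t",round(s["t"],2),"pos",s["eef_pos"].round(4),"F",s["force"].round(1),"w",round(s["width"],4),"q",s["q"].round(2))
    print("shift",d.round(2),"turn",rv.round(2))
    pl=C.as_matrix(); print("tool y axis",pl[:,1].round(3),"x",pl[:,0].round(3))
H=.011 # TCP above plate underside along normal
def plate_tcp(y,z,tilt,x=0,h=None): # plate underside centre in box frame -> TCP world
    n=frame(BY,tilt).apply([0,0,H if h is None else h]); c=R.from_euler("z",BY).apply([x,y,0]); return np.r_[BOX+c[:2],z]+n
E
python3 -c "
from go import *
delta([*GR,.12],GY,0)"
```

```text
t 0.25 pos [ 0.2198 -0.638   0.2261] F [0.3 0.5 0.4] w 0.0876 q [-0.95  0.36  0.01 -0.   -1.22 -0.29]
shift [2.66 7.29 8.87] turn [ 4.1  -0.   -0.01]
tool y axis [-0.326  0.945  0.001] x [-0.     0.001 -1.   ]
```

Emit:
carry_out:
  deltas:
    - [0, 0, 0, 0.8, 0, 0]
    - [0, 0, 0, 0.9, 0, 0]
    - [0, 0, 0, 0.9, 0, 0]
    - [0, 0, 0, 0.9, 0, 0]
    - [0, 0, 0, 0.7, 0, 0]
  hand: 0.2
  newtons: 40

```text
t: 0.75
eef_pos: [0.2196, -0.6375, 0.2251]
ee_rot: [1.956, 1.568, 1.984]
force: [0.6, 0.7, -0.1]
width: 0.0699
```

```bash
python3 -c "
from go import *
delta([*GR,.12],GY,0)"
```

```text
t 0.75 pos [ 0.2196 -0.6375  0.2251] F [ 0.6  0.7 -0.1] w 0.0699 q [-0.95  0.36  0.01 -0.   -1.22 -0.59]
shift [2.64 9.59 6.29] turn [-0.25 -0.01 -0.03]
tool y axis [-0.028  1.     0.002] x [-0.001  0.002 -1.   ]
```

Emit:
carry_out:
  deltas:
    - [0, 0.5, 0.3, -0.05, 0, 0]
    - [0, 0.9, 0.6, -0.05, 0, 0]
    - [0, 0.9, 0.6, -0.05, 0, 0]
    - [0, 0.9, 0.6, -0.05, 0, 0]
    - [0, 0.9, 0.6, -0.05, 0, 0]

```text
t: 1.25
eef_pos: [0.3218, -0.4684, 0.2226]
ee_rot: [2.242, 1.565, 2.278]
force: [1.0, 0.2, 0.1]
width: 0.07
```

Emit:
carry_out:
  deltas:
    - [0, 0.9, 0.6, 0, 0, 0]
    - [0.4, 0.9, 0.6, 0, 0, 0]
    - [0.6, 0.9, 0.6, 0, 0, 0]
    - [0.6, 0.9, 0.6, 0, 0, 0]
    - [0.4, 0.8, 0.5, 0, 0, 0]

```text
t: 1.75
eef_pos: [0.4363, -0.2816, 0.145]
ee_rot: [-0.036, 1.566, 0.001]
force: [1.1, -0.3, -0.0]
width: 0.0703
```

```bash
python3 -c "
from go import *
delta([*GR,.12],GY,0)"
```

```text
t 1.75 pos [ 0.4363 -0.2816  0.145 ] F [ 1.1 -0.3 -0. ] w 0.0703 q [-0.2   0.17 -0.45 -0.   -0.95 -1.34]
shift [0.63 0.85 0.63] turn [-0.14  0.07  0.  ]
tool y axis [-0.036  0.999 -0.   ] x [ 0.005  0.    -1.   ]
```

Emit:
carry_out:
  deltas:
    - [0.3, 0.5, 0.35, -0.1, 0.05, 0]
    - [0.3, 0.3, 0.25, 0, 0, 0]
    - [0, 0, 0, 0, 0, 0]
    - [0, 0, 0, 0, 0, 0]

```text
t: 2.15
eef_pos: [0.4607, -0.2427, 0.1184]
ee_rot: [2.715, 1.569, 2.765]
force: [0.0, 0.1, -0.5]
width: 0.0699
```

```bash
python3 - <<'E'
from go import *
from station import cams
delta([*GR,.011],GY,0)
f=cams.grab_frame("top");zoom(f,355,135,160,125,4.8,"pics/tg1.png")
g=cams.grab_frame("side");zoom(g,310,120,140,100,5,"pics/sg1.png")
E
```

```text
t 2.15 pos [ 0.4607 -0.2427  0.1184] F [ 0.   0.1 -0.5] w 0.0699 q [-0.11  0.21 -0.47 -0.   -0.89 -1.41]
shift [ 2.68 -0.1  -0.01] turn [ 0.06 -0.02 -0.01]
tool y axis [-0.05   0.999  0.001] x [-0.001  0.001 -1.   ]
```

View pics/sg1.png

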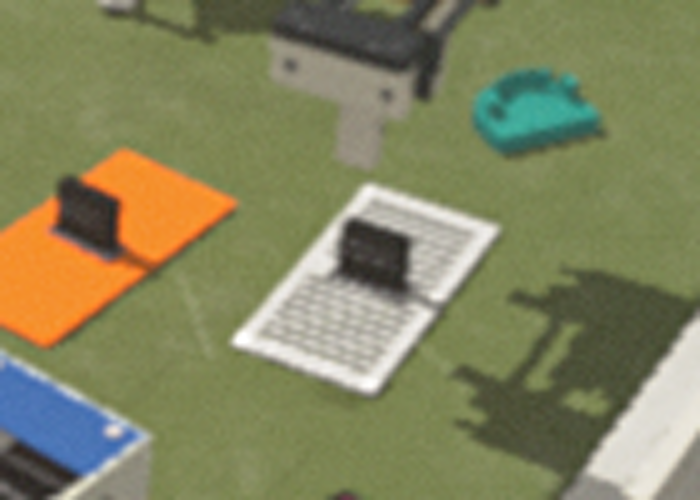

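View pics/tg1.png

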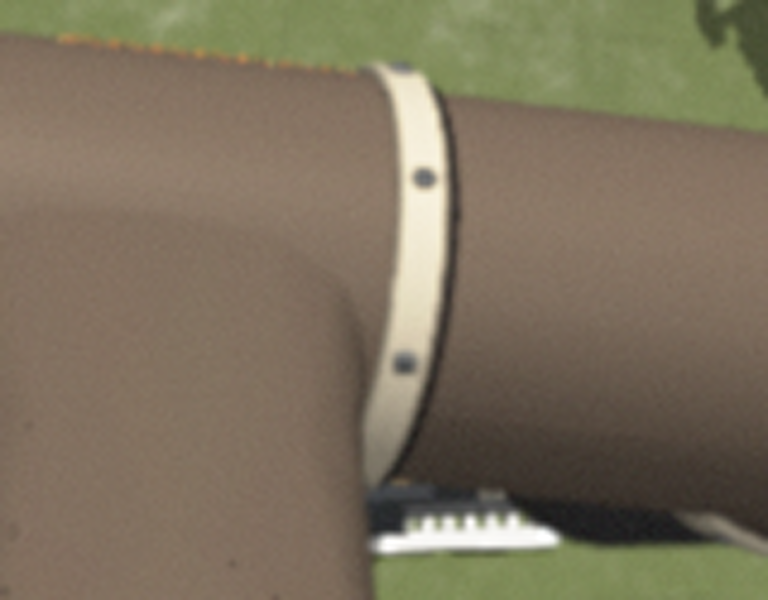

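The side view shows the jaws straddling the fin from above, with the finger at (360,150) and the fin at (375,255) in the zoom. The arm hides the grille in the top view. I'll descend now.

Emit:
carry_out:
  deltas:
    - [0.5, -0.1, 0, 0.05, 0, 0]
    - [0.6, 0, 0, 0, 0, 0]
    - [0.6, 0, 0, 0, 0, 0]
    - [0.5, 0, 0, 0, 0, 0]
    - [0.3, 0, 0, 0, 0, 0]

```text
t: 2.75
eef_pos: [0.4631, -0.2526, 0.0215]
ee_rot: [-0.22, 1.559, -0.18]
force: [0.5, -0.3, 0.0]
width: 0.07
```

```bash
python3 - <<'E'
from go import *
from station import cams
delta([*GR,.011],GY,0)
g=cams.grab_frame("side");zoom(g,310,120,140,100,5,"pics/sg2.png")
E
```

```text
t 2.75 pos [ 0.4631 -0.2526  0.0215] F [ 0.5 -0.3  0. ] w 0.07 q [-0.13  0.34 -0.57  0.   -0.65 -1.41]
shift [ 0.26  0.15 -0.07] turn [-0.09  0.16  0.04]
tool y axis [-0.039  0.999 -0.002] x [ 0.011 -0.002 -1.   ]
```

View pics/sg2.png

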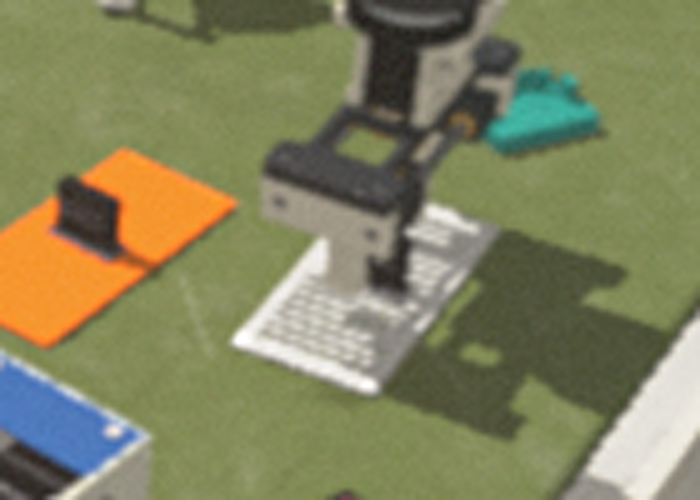

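The finger is centred on the fin once parallax is allowed for. I'll lower the last bit and close.

Emit:
carry_out:
  deltas:
    - [0.13, 0.15, -0.07, -0.08, 0.15, 0.03]
    - [0.08, 0, 0, 0, 0, 0]
    - [0.04, 0, 0, 0, 0, 0]
    - [0, 0, 0, 0, 0, 0]

```text
t: 3.2
eef_pos: [0.4595, -0.2479, 0.0115]
ee_rot: [-0.879, 1.57, -0.836]
force: [-0.3, 0.0, -0.9]
width: 0.0702
```

```bash
python3 - <<'E'
from go import *
delta([*GR,.011],GY,0)
E
```

```text
t 3.2 pos [ 0.4595 -0.2479  0.0115] F [-0.3  0.  -0.9] w 0.0702 q [-0.12  0.36 -0.58  0.   -0.64 -1.41]
shift [0.01 0.03 0.02] turn [-0.04  0.01  0.01]
tool y axis [-0.043  0.999 -0.   ] x [ 0. -0. -1.]
```

Emit:
carry_out:
  deltas:
    - [0, 0, 0, 0, 0, 0]
    - [0, 0, 0, 0, 0, 0]
    - [0, 0, 0, 0, 0, 0]
    - [0, 0, 0, 0, 0, 0]
    - [0, 0, 0, 0, 0, 0]
  hand: 1
  newtons: 45

```text
t: 3.7
eef_pos: [0.4607, -0.2481, 0.0131]
ee_rot: [-0.309, 1.567, -0.266]
force: [0.4, -0.8, -0.6]
width: 0.0357
```

Emit:
carry_out:
  deltas:
    - [0, 0, 0, 0, 0, 0]
    - [0, 0, 0, 0, 0, 0]
    - [0, 0, 0, 0, 0, 0]

```text
t: 4.0
eef_pos: [0.4607, -0.2479, 0.0131]
ee_rot: [-0.255, 1.567, -0.212]
force: [-0.6, 1.2, -0.4]
width: 0.0141
```

Emit:
carry_out:
  deltas:
    - [-0.3, 0, 0, 0, 0, 0]
    - [-0.7, 0, 0, 0, 0, 0]
    - [-0.9, 0, 0, 0, 0, 0]
    - [-0.9, 0, 0, 0, 0, 0]
    - [-0.7, 0, 0, 0, 0, 0]

```text
t: 4.5
eef_pos: [0.4551, -0.2469, 0.1547]
ee_rot: [2.899, 1.56, 2.941]
force: [1.2, -0.2, -3.6]
width: 0.0136
```

```bash
sed -i 's/^H=.*/H=.0131/' go.py; python3 - <<'E'
from go import *
p=plate_tcp(-.03,.15,0);print(p)
delta(p,BY,0)
from station import cams
g=cams.grab_frame("side");zoom(g,290,80,180,140,4,"pics/sg3.png")
E
```

```text
[0.53983851 0.0936762  0.1631    ]
t 4.5 pos [ 0.4551 -0.2469  0.1547] F [ 1.2 -0.2 -3.6] w 0.0136 q [-0.12  0.17 -0.42 -0.   -0.99 -1.41]
shift [-0.21  8.42  2.47] turn [ 2.54 -0.15 -0.02]
tool y axis [-0.042  0.999  0.003] x [-0.01   0.002 -1.   ]
```

View pics/sg3.png

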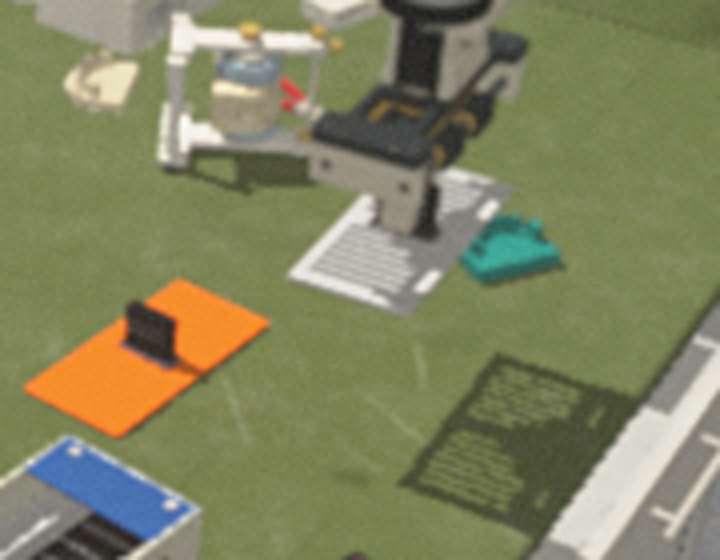

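The grille is held level. I'll carry it over to the box.

Emit:
carry_out:
  deltas:
    - [0, 0.4, 0.1, 0.4, 0, 0]
    - [0, 0.7, 0.2, 0.6, -0.1, 0]
    - [0, 0.8, 0.2, 0.6, 0, 0]
    - [0, 0.8, 0.2, 0.5, 0, 0]
    - [0, 0.8, 0.2, 0.3, 0, 0]

```text
t: 5.05
eef_pos: [0.4981, -0.1085, 0.1645]
ee_rot: [0.116, 1.563, -0.023]
force: [0.8, -0.1, -3.3]
width: 0.0139
```

Emit:
carry_out:
  deltas:
    - [0, 0.8, 0.1, 0, 0, 0]
    - [0, 0.8, 0.1, 0, 0, 0]
    - [0, 0.8, 0.1, 0, 0, 0]
    - [0, 0.6, 0, 0, 0, 0]
    - [0, 0.3, 0, 0, 0, 0]

```text
t: 5.55
eef_pos: [0.5275, 0.0276, 0.1663]
ee_rot: [0.192, 1.564, 0.054]
force: [0.1, -0.3, -2.8]
width: 0.0137
```

```bash
python3 - <<'E'
from go import *
p=plate_tcp(-.03,.15,0)
delta(p,BY,0)
E
```

```text
t 5.55 pos [0.5275 0.0276 0.1663] F [ 0.1 -0.3 -2.8] w 0.0137 q [ 0.43  0.16 -0.4   0.   -1.   -2.14]
shift [0.08 1.68 0.08] turn [-0.03  0.1  -0.02]
tool y axis [0.138 0.99  0.001] x [ 0.007  0.    -1.   ]
```

Emit:
carry_out:
  deltas:
    - [0, 0.5, 0.1, 0, 0.1, 0]
    - [0, 0.6, 0, 0, 0, 0]
    - [0, 0.3, 0, 0, 0, 0]
    - [0, 0, 0, 0, 0, 0]

```text
t: 5.95
eef_pos: [0.5397, 0.0861, 0.1668]
ee_rot: [2.728, 1.568, 2.59]
force: [0.2, 0.2, -3.2]
width: 0.014
```

```bash
python3 - <<'E'
from go import *
p=plate_tcp(-.035,.13,np.radians(16))
delta(p,BY,np.radians(16))
from station import cams
g=cams.grab_frame("side");zoom(g,200,100,190,180,4,"pics/sg4.png")
f=cams.grab_frame("top");zoom(f,205,120,180,130,4,"pics/tg4.png")
E
```

```text
t 5.95 pos [0.5397 0.0861 0.1668] F [ 0.2  0.2 -3.2] w 0.014 q [ 0.52  0.2  -0.36 -0.   -1.02 -2.22]
shift [ 0.6   0.15 -0.02] turn [-0.02 -0.03 -4.01]
tool y axis [0.137 0.991 0.001] x [-0.002  0.001 -1.   ]
```

View pics/sg4.png

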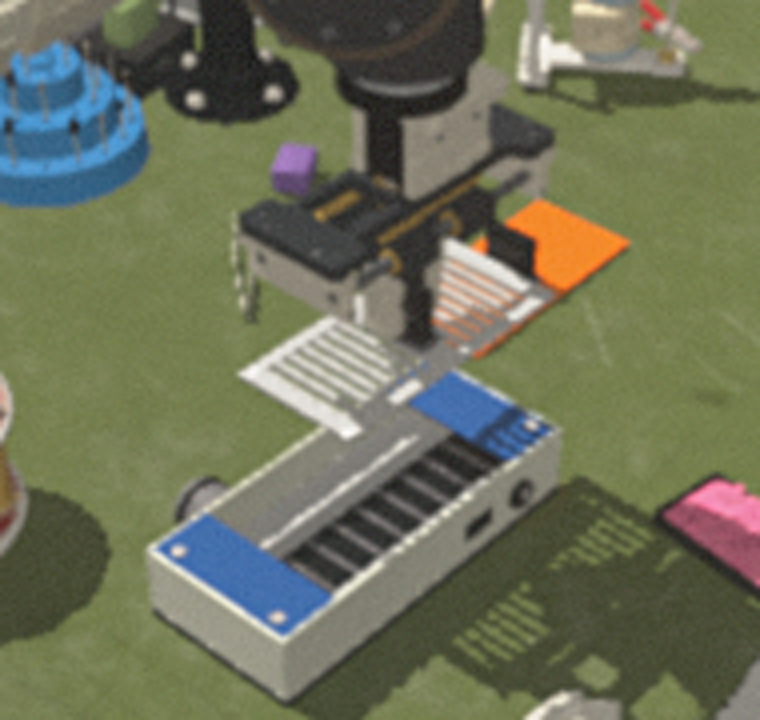

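View pics/tg4.png

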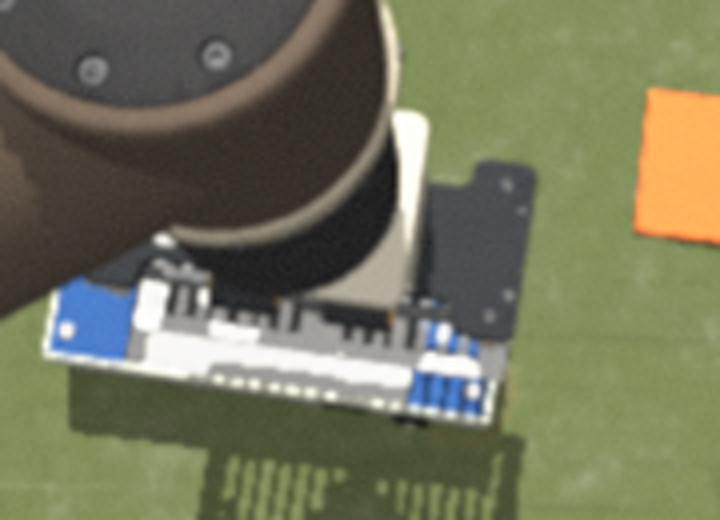

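The plate is held above the box and roughly in line with it. I'll tilt it 16° with the +y end low.

Emit:
carry_out:
  deltas:
    - [0, 0, 0, 0, 0, -0.8]
    - [0, 0, 0, 0, 0, -1]
    - [0, 0, 0, 0, 0, -1]
    - [0, 0, 0, 0, 0, -0.8]
    - [0, 0, 0, 0, 0, -0.2]

```text
t: 6.55
eef_pos: [0.5389, 0.0793, 0.1678]
ee_rot: [-1.577, 1.297, -1.722]
force: [0.8, -0.3, -2.6]
width: 0.0137
```

```bash
cat >> go.py <<'E'
def show(name,x0,y0,w,h,s):
    from station import cams
    g=cams.grab_frame("side"); st=arm.get_state(); C=R.from_euler("xyz",st["ee_rot"]).as_matrix()
    # plate frame from tool: z=-x_tool, y=y_tool
    z=-C[:,0]; y=C[:,1]; x=np.cross(y,z); o=st["eef_pos"]-H*z
    q=R.from_euler("z",-BY).apply(np.r_[o[:2]-BOX,o[2]]); print("plate origin in box(mm)",(q*1000).round(1),"tilt",np.degrees(np.arctan2(-y[2],z[2])).round(2))
    A=[o+95e-3*k*y+x*.045*m+z*.005 for k,m in((1,1),(1,-1),(-1,-1),(-1,1))]
    img=cv2.resize(g["pixels"][y0:y0+h,x0:x0+w,::-1],None,fx=s,fy=s,interpolation=cv2.INTER_CUBIC)
    L=lambda P:(((proj(g,P)-[x0,y0])+.5)*s-.5).round().astype(int)
    cv2.polylines(img,[L(np.array(A))],True,(0,255,0),1)
    B=np.array([[*(BOX+R.from_euler("z",BY).apply([a,b,0])[:2]),.057] for a,b in((.059,.13),(.059,-.13),(-.059,-.13),(-.059,.13))])
    cv2.polylines(img,[L(B)],True,(0,0,255),1); cv2.imwrite(name,img)
E
python3 - <<'E'
from go import *
p=plate_tcp(-.035,.12,np.radians(16))
delta(p,BY,np.radians(16))
show("pics/s5.png",200,100,190,180,4)
E
```

```text
t 6.55 pos [0.5389 0.0793 0.1678] F [ 0.8 -0.3 -2.6] w 0.0137 q [ 0.64  0.27 -0.38  0.21 -1.13 -2.47]
shift [ 0.76  0.55 -0.03] turn [-0.12 -0.06 -0.08]
tool y axis [ 0.139  0.953 -0.27 ] x [-0.041 -0.267 -0.963]
plate origin in box(mm) [  0.9 -47.9 155.1] tilt 15.66
```

View pics/s5.png

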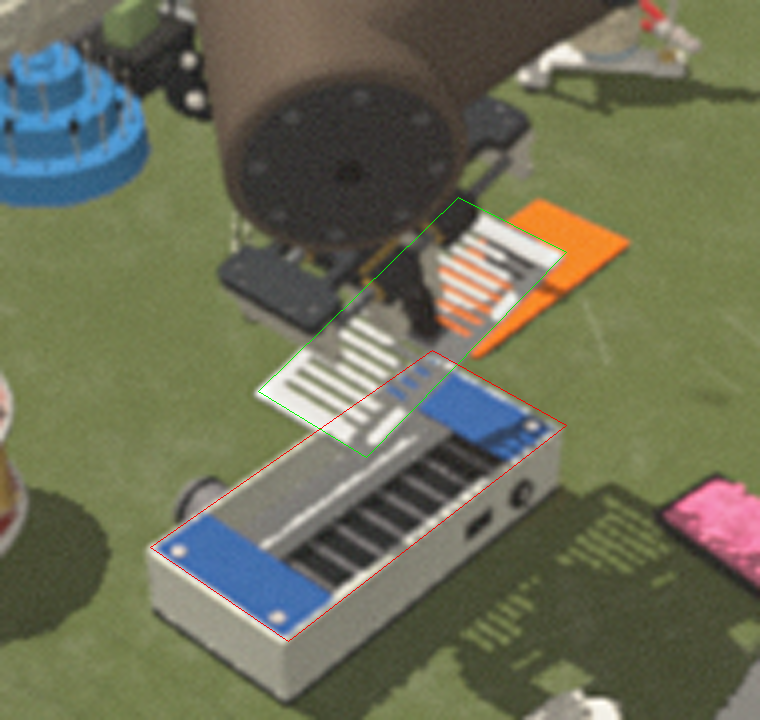

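The predicted plate outline (green) matches the picture to within 1–2 mm. I'll descend so the low end goes into the opening.

```bash
python3 - <<'E'
from go import *
delta(plate_tcp(-.035,.064,np.radians(16)),BY,np.radians(16))
E
```

```text
t 6.6 pos [0.5389 0.0793 0.1677] F [ 0.7  0.2 -3.3] w 0.0139 q [ 0.64  0.27 -0.38  0.21 -1.13 -2.47]
shift [ 2.11  0.93 -0.02] turn [-0.12 -0.06 -0.08]
tool y axis [ 0.139  0.953 -0.27 ] x [-0.041 -0.267 -0.963]
```

Emit:
carry_out:
  deltas:
    - [0.3, 0.2, 0, -0.1, -0.06, -0.08]
    - [0.5, 0.2, 0, 0, 0, 0]
    - [0.6, 0.25, 0, 0, 0, 0]
    - [0.4, 0.2, 0, 0, 0, 0]
    - [0.2, 0.05, 0, 0, 0, 0]

```text
t: 7.1
eef_pos: [0.5415, 0.0915, 0.0771]
ee_rot: [-1.558, 1.302, -1.699]
force: [-0.1, -0.1, -2.9]
width: 0.0142
```

```bash
python3 - <<'E'
from go import *
delta(plate_tcp(-.035,.064,np.radians(16)),BY,np.radians(16))
show("pics/s6.png",200,100,190,180,4)
E
```

```text
t 7.1 pos [0.5415 0.0915 0.0771] F [-0.1 -0.1 -2.9] w 0.0142 q [ 0.66  0.37 -0.48  0.24 -0.93 -2.53]
shift [ 0.01  0.02 -0.05] turn [-0.08  0.03 -0.14]
tool y axis [ 0.136  0.954 -0.266] x [-0.034 -0.264 -0.964]
plate origin in box(mm) [  1.3 -36.1  63.7] tilt 15.49
```

View pics/s6.png

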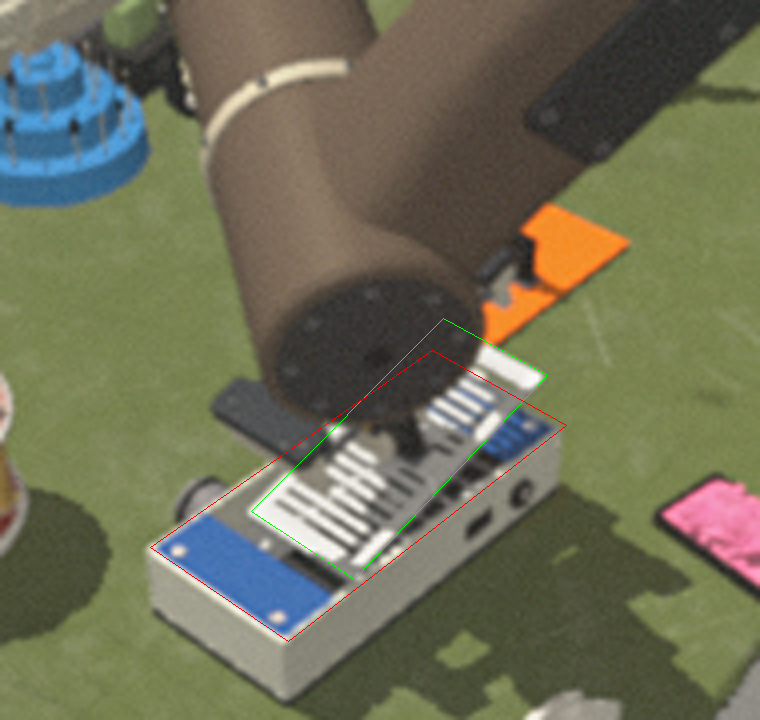

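Tilted and in place: the +y end is inside the opening and the -y end is above its lip. I'll lower a little, then slide under the +y lip.

```bash
python3 - <<'E'
from go import *
delta(plate_tcp(-.030,.057,np.radians(16)),BY,np.radians(16))
delta(plate_tcp(.025,.057,np.radians(16)),BY,np.radians(16))
E
```

```text
t 7.15 pos [0.5408 0.0909 0.0763] F [-0.3 -0.5 -4.6] w 0.0139 q [ 0.66  0.37 -0.48  0.24 -0.93 -2.53]
shift [ 0.12  0.19 -0.03] turn [-0.08  0.01 -0.13]
tool y axis [ 0.136  0.954 -0.267] x [-0.036 -0.265 -0.964]
t 7.15 pos [0.5408 0.0909 0.0763] F [-0.3 -0.5 -4.6] w 0.0139 q [ 0.66  0.37 -0.48  0.24 -0.93 -2.53]
shift [-0.25  1.52 -0.04] turn [-0.08  0.01 -0.13]
tool y axis [ 0.136  0.954 -0.267] x [-0.036 -0.265 -0.964]
```

Emit:
carry_out:
  deltas:
    - [0.12, 0.18, -0.03, -0.08, 0, -0.13]
    - [-0.05, 0.2, 0, 0, 0, 0]
    - [-0.07, 0.25, 0, 0, 0, 0]
    - [-0.07, 0.25, 0, 0, 0, 0]
    - [-0.07, 0.25, 0, 0, 0, 0]

```text
t: 7.65
eef_pos: [0.5472, 0.1387, 0.0707]
ee_rot: [-1.561, 1.294, -1.698]
force: [-0.5, -0.7, -2.5]
width: 0.0139
```

```bash
python3 - <<'E'
from go import *
delta(plate_tcp(.025,.056,np.radians(16)),BY,np.radians(16))
show("pics/s7.png",200,100,190,180,4)
E
```

```text
t 7.65 pos [0.5472 0.1387 0.0707] F [-0.5 -0.7 -2.5] w 0.0139 q [ 0.72  0.41 -0.43  0.22 -0.95 -2.58]
shift [-0.04  0.33 -0.03] turn [-0.02  0.03 -0.03]
tool y axis [ 0.132  0.953 -0.274] x [-0.035 -0.271 -0.962]
plate origin in box(mm) [ 1.9 13.8 58.2] tilt 15.83
```

View pics/s7.png

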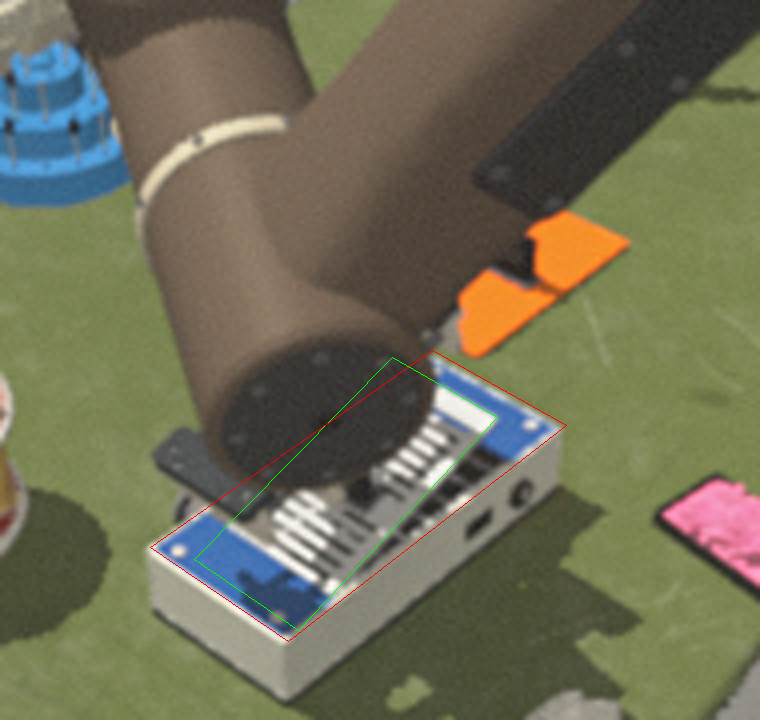

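The +y end is under the lip (the blue covers it) with no contact force. I'll go the rest of the way.

Emit:
carry_out:
  deltas:
    - [-0.02, 0.2, -0.02, 0, 0, 0]
    - [-0.02, 0.13, -0.01, 0, 0, 0]
    - [0, 0, 0, 0, 0, 0]

```text
t: 8.0
eef_pos: [0.5492, 0.1566, 0.0691]
ee_rot: [-1.553, 1.296, -1.688]
force: [-0.3, -0.6, -2.8]
width: 0.0137
```

```bash
python3 - <<'E'
from go import *
for y,z,t in((.025,.048,12),(.025,.041,8),(.025,.035,4),(.025,.028,0)):
  delta(plate_tcp(y,z,np.radians(t)),BY,np.radians(t))
show("pics/s8.png",200,100,190,180,4)
E
```

```text
t 8.0 pos [0.5492 0.1566 0.0691] F [-0.3 -0.6 -2.8] w 0.0137 q [ 0.74  0.42 -0.41  0.22 -0.96 -2.59]
shift [ 0.24 -0.09 -0.02] turn [0.01 0.07 0.94]
tool y axis [ 0.13   0.954 -0.272] x [-0.032 -0.27  -0.962]
t 8.0 pos [0.5492 0.1566 0.0691] F [-0.3 -0.6 -2.8] w 0.0137 q [ 0.74  0.42 -0.41  0.22 -0.96 -2.59]
shift [ 0.41 -0.06 -0.02] turn [0.01 0.07 1.94]
tool y axis [ 0.13   0.954 -0.272] x [-0.032 -0.27  -0.962]
t 8.0 pos [0.5492 0.1566 0.0691] F [-0.3 -0.6 -2.8] w 0.0137 q [ 0.74  0.42 -0.41  0.22 -0.96 -2.59]
shift [ 0.56 -0.04 -0.02] turn [0.02 0.07 2.94]
tool y axis [ 0.13   0.954 -0.272] x [-0.032 -0.27  -0.962]
t 8.0 pos [0.5492 0.1566 0.0691] F [-0.3 -0.6 -2.8] w 0.0137 q [ 0.74  0.42 -0.41  0.22 -0.96 -2.59]
shift [ 0.73 -0.02 -0.02] turn [0.02 0.07 3.94]
tool y axis [ 0.13   0.954 -0.272] x [-0.032 -0.27  -0.962]
plate origin in box(mm) [ 0.7 29.7 56.5] tilt 15.77
```

Emit:
carry_out:
  deltas:
    - [0.1, -0.12, -0.02, 0, 0.05, 0.4]
    - [0.1, 0, 0, 0, 0, 0.5]
    - [0.1, 0, 0, 0, 0, 0.5]
    - [0.1, 0, 0, 0, 0, 0.5]

```text
t: 8.45
eef_pos: [0.546, 0.1467, 0.0538]
ee_rot: [-1.571, 1.435, -1.705]
force: [-0.2, -0.3, -3.2]
width: 0.0137
```

```bash
python3 - <<'E'
from go import *
for y,z,t in((.025,.035,4),(.025,.028,0)):
  delta(plate_tcp(y,z,np.radians(t)),BY,np.radians(t))
show("pics/s9.png",200,100,190,180,4)
E
```

```text
t 8.45 pos [0.546  0.1467 0.0538] F [-0.2 -0.3 -3.2] w 0.0137 q [ 0.67  0.39 -0.45  0.13 -0.84 -2.47]
shift [0.13 0.08 0.03] turn [0.02 0.   0.95]
tool y axis [ 0.133  0.982 -0.136] x [-0.018 -0.134 -0.991]
t 8.45 pos [0.546  0.1467 0.0538] F [-0.2 -0.3 -3.2] w 0.0137 q [ 0.67  0.39 -0.45  0.13 -0.84 -2.47]
shift [0.31 0.08 0.03] turn [0.02 0.   1.95]
tool y axis [ 0.133  0.982 -0.136] x [-0.018 -0.134 -0.991]
plate origin in box(mm) [-1.6 20.6 40.4] tilt 7.69
```

View pics/s9.png

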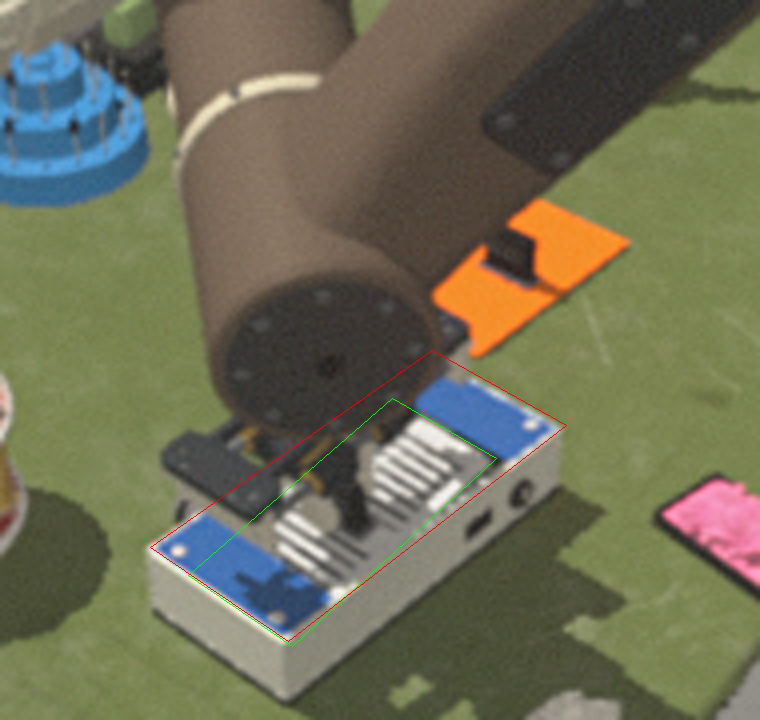

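The -y end is clear of its lip and at lip height. I'll lower it flat.

Emit:
carry_out:
  deltas:
    - [0.05, 0.08, 0.03, 0, 0, 0.3]
    - [0.07, 0.02, 0, 0, 0, 0.5]
    - [0.07, 0, 0, 0, 0, 0.5]
    - [0.07, 0, 0, 0, 0, 0.5]
    - [0, 0, 0, 0, 0, 0.1]

```text
t: 9.0
eef_pos: [0.5466, 0.1467, 0.0423]
ee_rot: [1.752, 1.566, 1.614]
force: [0.4, 0.5, -3.1]
width: 0.0141
```

```bash
python3 - <<'E'
from go import *
delta(plate_tcp(.025,.028,0),BY,0)
delta(plate_tcp(0,.028,0),BY,0)
show("pics/s10.png",200,100,190,180,4)
E
```

```text
t 9.0 pos [0.5466 0.1467 0.0423] F [ 0.4  0.5 -3.1] w 0.0141 q [ 0.6   0.37 -0.45 -0.01 -0.75 -2.31]
shift [0.03 0.04 0.01] turn [-0.03 -0.01 -0.07]
tool y axis [0.137 0.991 0.005] x [-0.     0.005 -1.   ]
t 9.0 pos [0.5466 0.1467 0.0423] F [ 0.4  0.5 -3.1] w 0.0141 q [ 0.6   0.37 -0.45 -0.01 -0.75 -2.31]
shift [ 0.03 -0.59  0.01] turn [-0.03 -0.01 -0.07]
tool y axis [0.137 0.991 0.005] x [-0.     0.005 -1.   ]
plate origin in box(mm) [-0.3 23.6 29.4] tilt -0.28
```

View pics/s10.png

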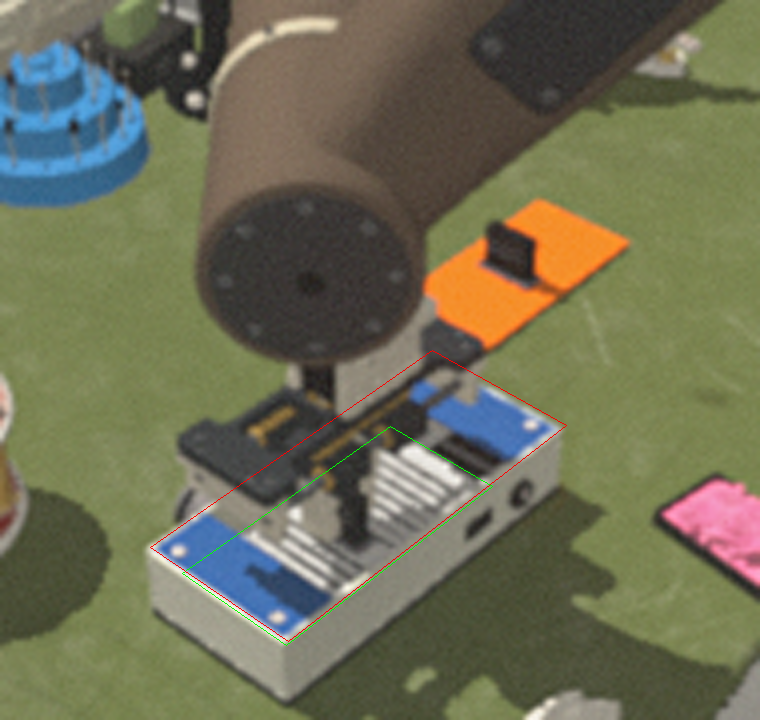

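The plate is flat inside the box, with its near end below the -y lip. I'll slide it back to centre.

Emit:
carry_out:
  deltas:
    - [0.01, -0.15, 0, 0, 0, -0.05]
    - [0.01, -0.2, 0, 0, 0, 0]
    - [0, -0.15, 0, 0, 0, 0]
    - [0, -0.09, 0, 0, 0, 0]
    - [0, 0, 0, 0, 0, 0]

```text
t: 9.55
eef_pos: [0.5433, 0.1214, 0.0418]
ee_rot: [-2.061, 1.569, -2.197]
force: [0.8, 0.1, -3.3]
width: 0.0136
```

```bash
python3 - <<'E'
from go import *
delta(plate_tcp(0,.025,0),BY,0)
show("pics/s11.png",200,100,190,180,4)
E
```

```text
t 9.55 pos [0.5433 0.1214 0.0418] F [ 0.8  0.1 -3.3] w 0.0136 q [ 0.57  0.36 -0.47  0.   -0.74 -2.28]
shift [0.09 0.05 0.01] turn [-0.01 -0.01  0.02]
tool y axis [ 0.136  0.991 -0.001] x [-0.001 -0.001 -1.   ]
plate origin in box(mm) [-0.2 -1.9 28.8] tilt 0.07
```

View pics/s11.png

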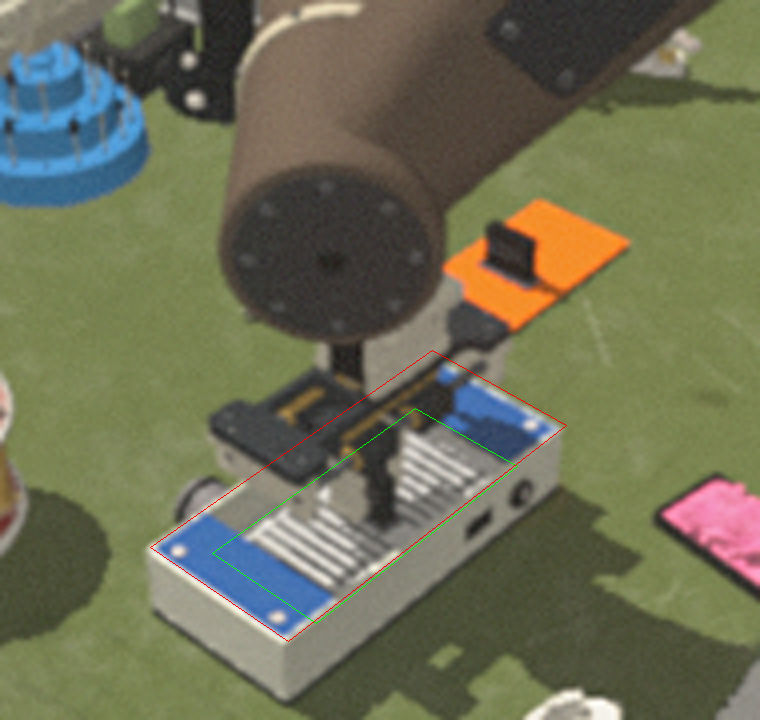

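Both ends are under the lips. I'll lower it onto the ledges.

Emit:
carry_out:
  deltas:
    - [0.05, 0.05, 0, 0, 0, 0]
    - [0.04, 0, 0, 0, 0, 0]
    - [0.01, 0, 0, 0, 0, 0]
    - [0, 0, 0, 0, 0, 0]

```text
t: 10.0
eef_pos: [0.5441, 0.1241, 0.0383]
ee_rot: [-1.467, 1.569, -1.603]
force: [0.3, -1.8, -1.8]
width: 0.0137
```

```bash
python3 - <<'E'
from go import *
delta(plate_tcp(0,.025,0),BY,0)
show("pics/s12.png",200,100,190,180,4)
E
```

```text
t 10.0 pos [0.5441 0.1241 0.0383] F [ 0.3 -1.8 -1.8] w 0.0137 q [ 0.58  0.36 -0.47  0.   -0.73 -2.28]
shift [ 0.01 -0.02 -0.  ] turn [0.   0.   0.02]
tool y axis [ 0.135  0.991 -0.001] x [-0.    -0.001 -1.   ]
plate origin in box(mm) [ 0.1  0.7 25.2] tilt 0.07
```

Emit:
carry_out:
  deltas:
    - [0, 0, 0, 0, 0, 0]
    - [0, 0, 0, 0, 0, 0]
    - [0, 0, 0, 0, 0, 0]
    - [0, 0, 0, 0, 0, 0]
    - [0, 0, 0, 0, 0, 0]
  hand: 0.5

```text
t: 10.55
eef_pos: [0.5455, 0.1252, 0.0389]
ee_rot: [0.171, 1.568, 0.036]
force: [-0.8, -0.1, 0.3]
width: 0.0428
```

Emit:
carry_out:
  deltas:
    - [-0.2, 0, 0, 0, 0, 0]
    - [-0.5, 0, 0, 0, 0, 0]
    - [-0.8, 0, 0, 0, 0, 0]
    - [-0.9, 0, 0, 0, 0, 0]
    - [-0.9, 0, 0, 0, 0, 0]

```text
t: 11.05
eef_pos: [0.5421, 0.1234, 0.1717]
ee_rot: [-2.366, 1.562, -2.501]
force: [1.4, 0.9, -0.5]
width: 0.0436
```

Emit:
carry_out:
  deltas:
    - [-0.5, -0.7, 0, 0, 0, 0]
    - [-0.3, -0.9, 0, 0, 0, 0]
    - [0, -0.9, 0, 0, 0, 0]
    - [0, -0.9, 0, 0, 0, 0]
    - [0, -0.9, 0, 0, 0, 0]

```text
t: 11.55
eef_pos: [0.5227, -0.0475, 0.2166]
ee_rot: [0.097, 1.562, -0.031]
force: [0.7, 0.3, -0.1]
width: 0.0437
```

Emit:
carry_out:
  deltas:
    - [0, -0.9, 0, 0, 0, 0]
    - [0, -0.9, 0, 0, 0, 0]
    - [0, -0.9, 0, 0, 0, 0]
    - [0, -0.5, 0, 0, 0, 0]
    - [0, 0, 0, 0, 0, 0]

```text
t: 12.05
eef_pos: [0.5038, -0.183, 0.2209]
ee_rot: [0.094, 1.557, -0.037]
force: [0.1, -0.3, 0.5]
width: 0.0437
```

```bash
python3 - <<'E'
from go import *
from station import cams
print(arm.get_state()["eef_pos"])
f=cams.grab_frame("top"); zoom(f,205,140,140,100,5.5,"pics/tb2.png")
g=cams.grab_frame("side");zoom(g,220,170,140,110,5,"pics/sb2.png")
E
```

```text
[ 0.50375541 -0.18298535  0.22091985]
```

View pics/tb2.png

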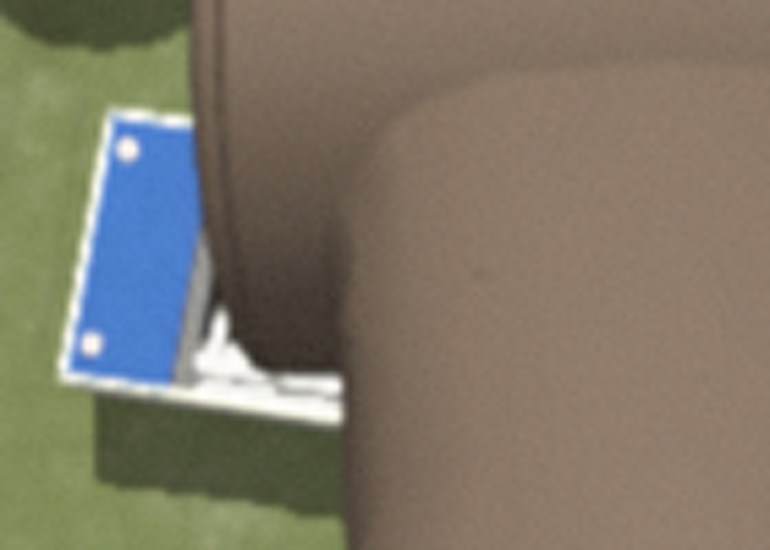

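View pics/sb2.png

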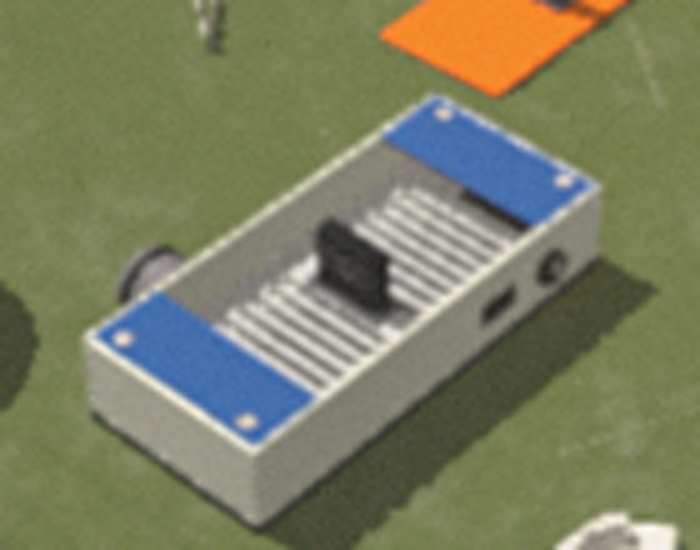

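The grille lies in the box under both lips, released, with the fin up. I'll overlay the ideal seated outline as a check.

```bash
python3 - <<'E'
from go import *
from station import cams
g=cams.grab_frame("side");x0,y0,s=220,170,5
img=cv2.resize(g["pixels"][y0:y0+110,x0:x0+140,::-1],None,fx=s,fy=s,interpolation=cv2.INTER_CUBIC)
def rect(hx,hy,z,col):
    P=np.array([[*(BOX+R.from_euler("z",BY).apply([a*hx,b*hy,0])[:2]),z] for a,b in((1,1),(1,-1),(-1,-1),(-1,1))])
    cv2.polylines(img,[(((proj(g,P)-[x0,y0])+.5)*s-.5).round().astype(int)],True,col,1)
rect(.022,.007,.070,(0,255,0)); rect(.045,.095,.030,(0,255,0)); rect(.059,.13,.057,(0,0,255))
cv2.imwrite("pics/ov.png",img)
E
```

```text
(no output)
```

View pics/ov.png

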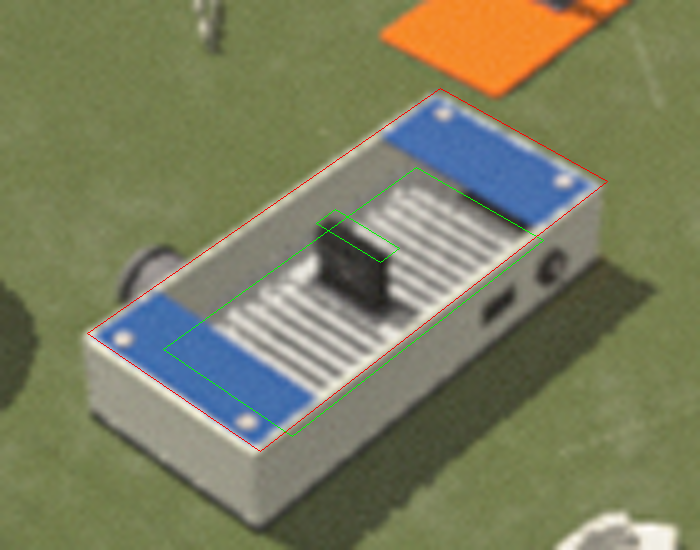

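The fin and box rim show the same small calibration offset of about 5 zoomed px, so the fin is centred in the box to within about 2 mm. The dark strip at the -y lip is the view under that lip, past the plate's end.

```bash
python3 - <<'E'
from station import arm
s=arm.get_state();print(s["t"],abs(s["qd"]).max(),s["force"])
print(arm.job_done())
E
```

```text
12.2 0.019351129645269787 [ 0.9438539   0.84934552 -0.59533905]
the job is handed in; nothing more can be done
None
```

The grille is back in the suction box, lying flat on the ledges with both ends under the lips and the grip up. The job was handed in at 12.2 s, and no verdict was reported.

- **How it went in:** I gripped the fin and tilted the plate 16°. I tucked the +y end under its lip, lowered the -y end through the opening, then slid the plate back to centre. I set it down, opened the gripper and withdrew the arm.
- **Position at release:** going by the arm's readings, the plate was 0.1 mm off centre crossways and 0.7 mm off lengthways. Its underside was at 25.2 mm, against a ledge height of 25 mm, and the tilt was under 0.1°.
- **After release:** the side view showed the fin centred in the box to within about 2 mm. Both plate ends were under the lips.
- **Forces:** no reading I took during the job was above about 5 N.
- **Limits of the checks:** the arm partly blocked the top camera at the end, so the final check relied on the side view. I did not re-measure the orange cover's position; the side views up to the last slide showed it where it started, and the arm was never commanded near it.

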